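# Load the riveting carrier past the one-way catch

### The job

Pick up the steel carrier by its black T handle, lay it flat in the open loading bay of the fixture with the white shear handle pointing down the channel, and slide it under the lips past the sprung catch until the catch clicks shut behind it and keeps it from coming back. Push gently: feel for the cushioned stop and never ram the carrier against it. Let go, and leave the rivet tray, the finished shears and the screwdriver where they are.

Things in the scene. Friction and masses are not known exactly. Their poses are not given: they have to be found in the camera images.
- carrier: Loose steel sled, 0.26 to 0.48 kg: plate 90 (x) x 50 (y) x 10 mm. Origin: centre of the plate's underside; x to its front, z up. A black handle, T-shaped from above, stands on it up to z = 56 mm. On its front lies a white shear handle half, z = 19 to 30 mm, overhanging the front to x = 116 mm.
- grip (a point): Grasp point on the carrier's handle, at x = -12, z = 41 mm of the carrier. The handle is a rib 14 mm thick in y, from x = -30 to 0 mm, with a cross plate 44 mm wide (x = 0 to 6, z = 18 to 56 mm) at its front. Fingers close along y and push on the cross plate. Keep the fingertips 18 mm or more above the plate's underside, to pass over lips and catch.
- fixture: Flat fixture fixed to the bench; base plate 335 x 130 x 6 mm (x from -182 to 152, y from -61 to 69 mm). Origin: its underside, on the channel's centre line; x = the way the carrier is pushed, z up. Parts on it are at most 25 mm high. Catch and cushioned stop sit on one unit clamped anywhere in a 30 mm range along x, not measured: find it by feel.
- bay (a point): Floor of the open-topped loading bay (fixture x = -125, z = 6 mm), where the carrier's origin goes first, clear of catch and lips. Bay: x from -175 to -75 mm, 60 mm wide, walls 10 mm above its floor, open at the -x end. From here the carrier slides about 125 to 155 mm along x.
- channel (a point): Floor of the lipped channel (fixture x = 0, z = 6 mm), 53 mm wide, oiled, lead-ins tapered. Lips over the plate's edges from x = -55 (-y side) and 8 mm (+y side) to 60 mm, 11.5 to 15.5 mm above the floor: the carrier gets in only by sliding. When caught, its origin is 0 to 30 mm beyond this point, depending on the stop unit.
- catch (a joint): Sprung catch arm (rad) on the +y side: 0 shut; about 0.25 while the carrier's side holds it aside; 0 again, with a click, once the tail is past. Resists with 1 to 5 N, yields only to +x. The stop's pad is met 5 mm before the click, resists with 1 N + 1.2 N/mm and goes solid 5 mm after the click; then it presses the carrier back some 3 mm on to the catch.
- rivet_tray: Bystander: open blue tray of rivets, 100 x 75 x 35 mm, origin centre of underside. Leave alone.
- shears: Bystander: finished pair of white-handled shears lying on the bench, 160 mm long, origin under the pivot. Leave alone.
- screwdriver: Bystander: screwdriver lying on the bench. Leave alone.

How it is judged:
On the way, in this order (a step that is already met when the one before it is completed fails the run):
1. the carrier lies flat in the loading bay, in line with the channel, front towards it, before the catch (y of carrier in the frame of fixture between -0.008 and 0.008 m and z of carrier in the frame of fixture between 0.003 and 0.01 m and angle between carrier's own z axis and vertical below 0.08 rad and angle between the x axis of carrier and the x axis of fixture, either way round below 0.25 rad and x of carrier in the frame of fixture between -0.17 and -0.055 m and x of fixture in the frame of carrier above 0 m and value of joint catch below 0.08 rad), for 0.1 s.
2. the carrier, in the channel, holds the catch aside (y of carrier in the frame of fixture between -0.008 and 0.008 m and z of carrier in the frame of fixture between 0.003 and 0.01 m and angle between carrier's own z axis and vertical below 0.08 rad and angle between the x axis of carrier and the x axis of fixture, either way round below 0.14 rad and x of carrier in the frame of fixture above -0.045 m and value of joint catch above 0.15 rad), for 0.1 s.
At the end, for the whole second after the job is handed in: The carrier lies flat in the channel (within 8 mm of its centre line, within 0.14 rad of its direction, tilted under 0.08 rad), its origin between x = -6 and 40 mm of the fixture, the catch shut behind it (under 0.07 rad), released and at rest (y of carrier in the frame of fixture between -0.008 and 0.008 m and z of carrier in the frame of fixture between 0.003 and 0.01 m and angle between carrier's own z axis and vertical below 0.08 rad and angle between the x axis of carrier and the x axis of fixture, either way round below 0.14 rad and x of carrier in the frame of fixture between -0.006 and 0.04 m and value of joint catch below 0.07 rad and linear speed of carrier below 0.01 m/s and x of fixture in the frame of carrier below 0.02 m); the robot touches nothing.
It fails at once if the carrier is rammed or jammed: more than 25 N between carrier and fixture while it is in the lipped channel (x of carrier in the frame of fixture above -0.05 m and z of carrier in the frame of fixture below 0.02 m and y of carrier in the frame of fixture between -0.03 and 0.03 m and contact force between carrier and fixture above 25 N).
It fails at once if the tray of rivets is moved more than 20 mm (distance of rivet_tray from where it was at the start of the episode above 0.02 m).
It fails at once if the finished shears is moved more than 20 mm (distance of shears from where it was at the start of the episode above 0.02 m).
It fails at once if the screwdriver is moved more than 20 mm (distance of screwdriver from where it was at the start of the episode above 0.02 m).
It also fails if it takes over 51 s, if anything falls off the work surface, if the arm or the gripper's body presses on something with over 40 N, if the wrist force passes 120 N, or if a joint passes its speed limit or range.

### The arm

A 7-joint arm with a two-finger parallel gripper is mounted at the origin on the work surface. World frame = base frame: x ahead of the robot, y to its left, z up, the work surface at z = 0. Lengths are in m, angles in rad, forces in N, time in s.
With the tool pointing down it reaches from about 0.425 to 0.925 m from the base axis. Payload 6.8 kg.
Tool frame: the origin (TCP) lies at the very end of the fingers, on their centre line; the grasp point (between the pads) lies 19 mm behind it; z points along the fingers, y is the line along which they close (so a half turn about z gives the same grasp; the last joint's range is limited). The gripper opens to 85 mm and grips with 20 to 120 N. Pads are 22 mm wide; open, the fingers measure 114 mm over their backs; the gripper's body (76 mm by 85 mm) begins 54 mm behind the grasp point. The pads swing forward as they close: fully open they stand 13 mm farther back than shut.
Start: joints at [-1.381, 0.477, 0.022, 1.555, -0.011, 1.109, -0.083], TCP at [0.198, 0.645, 0.192] pointing down, gripper open.
Joint ranges: [-2.96, 2.96], [-0.34, 2.1], [-1.41, 1.46], [0.24, 2.44], [-1.37, 4.51], [0.17, 1.92], [-2.96, 2.96]. Speed limits (rad/s): [2.39, 2.39, 3.14, 3.14, 3.14, 3.14, 3.14].

### API

Orientations are given as a unit quaternion [w, x, y, z].
In Python, from station import bot gives the robot as it stands. The module is installed in compiled form; this text tells all that it offers.
- The arm moves only by the shell command python3 -m jog 'ROWS' [OPENING] [FORCE]. ROWS is JSON, a list of rows, each a list of 4 numbers: the shift along the tool's x, y, z in cm, then the turn about the tool's z in rad. In form: [[x, y, z, spin], ...]. A call has 1 to 20 rows; each row is the pose to reach, as a shift and turn from the pose commanded when the call began, along the tool's axes at that moment; what a row does not reach only later rows make up. A row lasts 1/12 s, in which the tool goes at most 41.7 mm and 7.16 degrees, less where a joint would pass 70% of its speed; a pose out of reach is approached as far as the arm can. A call with a gripper value outside its range is refused whole. OPENING is the closure, from -1 (fully open) to 1 (shut), set as the call begins (- or left out, the last holds). The fingers move at their own pace and stop on an object; FORCE is the grip in N (left out, the last holds). Time passes only in rows, so rows that repeat a pose let the fingers close. It gives the time, the measured TCP pose, the force, the opening and the grip force at its end, in the units of the state.
- bot.get_obs(): the state, without advancing time (a new reading comes with each control period).
- bot.read_camera(name): name is "side" or "top"; returns a dict with "pixels" (480x640x3 uint8, red, green, blue), "depth" (480x640 float32, m along the optical axis (not along the pixel's ray), 0 where there is no reading), "fovy" (degrees; the focal length in pixels is half the picture's height over the tangent of half this angle, whatever the lens; pixels are square), "cx", "cy" (the principal point, pixels), "pose" (4x4, takes a point from camera to world coordinates). Camera axes: x right, y down, z forward; pixel columns grow to the right and rows downward; lengths in m; the calibration is good to about 2 mm. A picture is of the moment at which its call begins.
- bot.hand_in(): hands the job in; it is judged then, once.
The state is a dict: "t": time; "q": joint angles; "joint_vel": joint speeds; "joint_torque": joint torques, N m; "eef_pos": TCP position; "tool_rot": TCP orientation; "contact_force": force on the tool from outside, world axes, zero at the start; "torque": the same for the moment, N m; "gripper_width": opening from 0.0 (shut) to 1.0 (fully open); "grasp_force": force on a finger pad.
Only numpy, scipy, OpenCV 4.12 (cv2) and the standard library are available. Lean on these libraries where they do the work, as an engineer would, in place of code of your own. Each camera call takes 0.05 s, during which the arm holds its last target. There are 200 camera calls.

## Working session

There is one attempt and no reset: what is moved stays moved. The work goes in short steps, Python scripts to look and compute and a shell command to move; the robot and the scene stay as the last step left them, time stands still between calls to the robot, and variables do not carry over. Pictures are saved under pics/ and viewed, at most 10 in all, crops included, and the job is handed in when it is done.

```bash
mkdir -p pics
cat > h.py <<'E'
import numpy as np, cv2
from station import bot
def cam(n):
    c=bot.read_camera(n); im=c["pixels"]; f=240/np.tan(np.radians(c["fovy"])/2)
    d=c["depth"]; v,u=np.mgrid[0:480,0:640]
    P=np.stack([(u-c["cx"])/f*d,(v-c["cy"])/f*d,d],-1)@c["pose"][:3,:3].T+c["pose"][:3,3]
    P[d==0]=np.nan
    return c,im,P
E
python3 - <<'E'
from h import *
for n in("top","side"):
    c,im,P=cam(n); cv2.imwrite(f"pics/{n}0.png",im[...,::-1]); np.save(f"{n}P.npy",P); print(n,c["pose"].round(3).tolist(),c["fovy"])
print(bot.get_obs())
E
```

```text
top [[-0.012, -0.983, 0.181, 0.466], [-0.999, 0.005, -0.036, 0.068], [0.034, -0.181, -0.983, 0.945], [0.0, 0.0, 0.0, 1.0]] 54.920338543639396
side [[0.96, -0.152, 0.235, 0.401], [-0.279, -0.581, 0.765, -0.746], [0.02, -0.8, -0.6, 0.695], [0.0, 0.0, 0.0, 1.0]] 54.389556037368834
{'t': 0.1, 'q': array([-1.38113847,  0.47774437,  0.02235003,  1.55632919, -0.01149603,
        1.10931063, -0.08306802]), 'joint_vel': array([-0.00042328,  0.0003369 ,  0.00018509, -0.00363425, -0.0024536 ,
       -0.00024655, -0.0011391 ]), 'joint_torque': array([ 4.15622868e-03, -5.97762001e+01,  1.61346562e+00, -2.81952006e+01,
        1.28868016e-02,  4.96208319e-03,  3.44704574e-05]), 'eef_pos': array([0.19787638, 0.64472555, 0.19141496]), 'tool_rot': array([-5.94195469e-05,  1.48306039e-01,  9.88941165e-01, -8.29486038e-04]), 'contact_force': array([ 0.71342403,  0.10460749, -0.65428316]), 'torque': array([ 0.01241808,  0.02468783, -0.00336236]), 'grasp_force': 0.0, 'gripper_width': 0.9981172541232484}
```

View pics/top0.png

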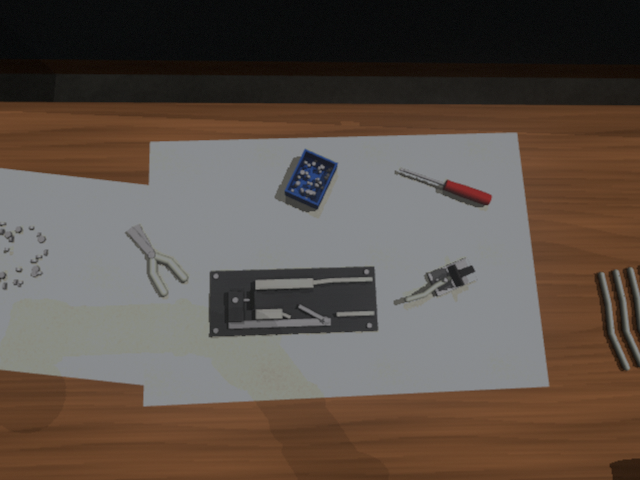

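View pics/side0.png

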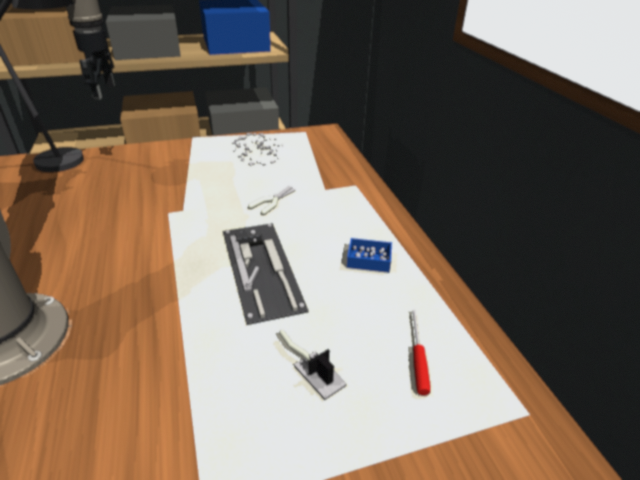

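The top view shows the fixture at u 210–377, v 267–337, with the bay at its right end, so the push direction is image left (world +y). The carrier sits around (455,278) with its T handle at (460,274) and the white handle pointing left to (400,299). The side view agrees.

```bash
cat >> h.py <<'E'
def ray(c,uv,z):
    f=240/np.tan(np.radians(c["fovy"])/2); uv=np.atleast_2d(np.float64(uv))
    d=np.c_[(uv[:,0]-c["cx"])/f,(uv[:,1]-c["cy"])/f,np.ones(len(uv))]@c["pose"][:3,:3].T
    o=c["pose"][:3,3]; return (o+d*((z-o[2])/d[:,2])[:,None])[:,:2]
E
python3 - <<'E'
from h import *
c,im,P=cam("top"); h=im.max(2)
# fixture: dark blob
roi=np.zeros_like(h); roi[250:350,195:392]=1
m=((h<75)*roi).astype(np.uint8)
m=cv2.morphologyEx(m,cv2.MORPH_CLOSE,np.ones((5,5)))
cs=max(cv2.findContours(m,0,2)[0],key=cv2.contourArea)
w=ray(c,cs[:,0],.006).astype(np.float32)
r=cv2.minAreaRect(w*1000); print("fixture",r,cv2.boxPoints(r).tolist())
# depth quality, handle
Z=P[...,2]; print("paper z",np.nanmedian(Z[350:380,400:500]))
for lab,lo,hi in(("handle",.045,.065),("plate",.006,.014),("white",.022,.04)):
    k=np.zeros_like(h); k[250:310,390:490]=1
    k=(k*((Z>lo)&(Z<hi))).astype(np.uint8); ys,xs=np.nonzero(k)
    if len(xs)<4: print(lab,len(xs)); continue
    q=P[ys,xs,:2]; print(lab,len(xs),np.nanmedian(Z[ys,xs]),cv2.minAreaRect((q*1000).astype(np.float32)),q.mean(0))
# dark T in top image by colour, on z=.056
k=(h<40)&(Z>.03); k[:, :420]=0;k[:,490:]=0;k[:250]=0;k[310:]=0
ys,xs=np.nonzero(k); print("T px",len(xs),xs.min(),xs.max(),ys.min(),ys.max())
a=im[235:355,190:500]; cv2.imwrite("pics/fix1.png",cv2.resize(a,None,fx=2.58,fy=2.58,interpolation=2)[...,::-1])
a=im[255:310,390:485]; cv2.imwrite("pics/car1.png",cv2.resize(a,None,fx=8,fy=8,interpolation=2)[...,::-1])
E
```

```text
fixture ((516.3262329101562, 83.98054504394531), (129.3844451904297, 335.2421875), 1.238333821296692) [[448.026611328125, 250.16441345214844], [455.2716064453125, -84.99949645996094], [584.6258544921875, -82.20332336425781], [577.380859375, 252.96058654785156]]
paper z 0.0011681876746101327
handle 220 0.05628924875018859 ((567.5614624023438, -253.65818786621094), (43.66855239868164, 36.357872009277344), 21.60845947265625) [ 0.56538674 -0.24776498]
plate 602 0.01046339293918841 ((565.2007446289062, -226.48353576660156), (101.89500427246094, 193.96774291992188), 17.826343536376953) [ 0.56294285 -0.23981319]
white 364 0.02930160747275512 ((539.4925537109375, -205.68136596679688), (42.337100982666016, 138.22952270507812), 34.20026779174805) [ 0.54066543 -0.19725349]
T px 97 450 461 266 285
```

View pics/fix1.png

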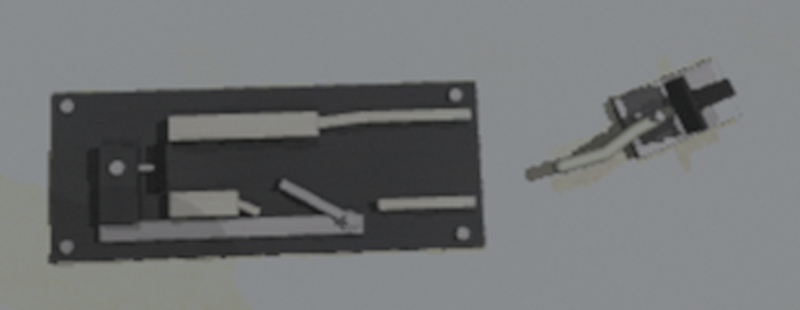

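View pics/car1.png

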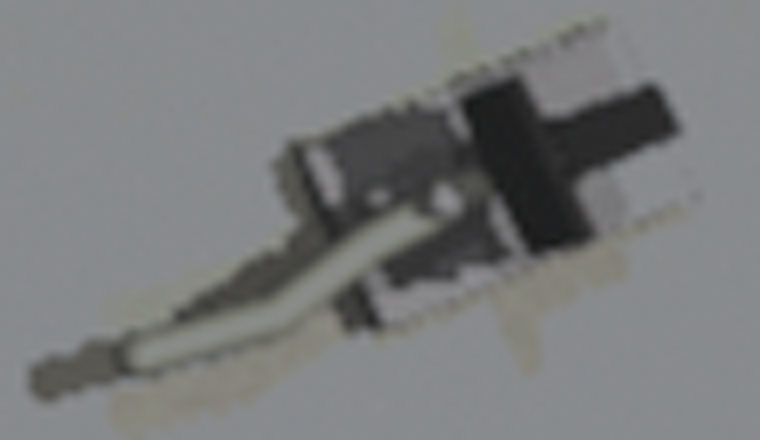

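The crops confirm the geometry. The fixture rectangle measures 335×129 mm at yaw 91.24°, which puts its origin at (0.5200, 0.0991). The carrier's T rectangle measures 43.7×36.4 mm, which puts the grip at (0.5676, −0.2537), yaw 111.6°. Next I move to hover above the grip.

```bash
python3 -m jog '[[-39,-24.1,0,0.896],[-39,-24.1,0,0.896],[-39,-24.1,0,0.896],[-39,-24.1,0,0.896],[-39,-24.1,0,0.896],[-39,-24.1,0,0.896],[-39,-24.1,0,0.896],[-39,-24.1,0,0.896],[-39,-24.1,0,0.896],[-39,-24.1,0,0.896],[-50,-48,0,0.896],[-50,-48,0,0.896],[-50,-48,0,0.896],[-50,-48,0,0.896],[-50,-48,0,0.896],[-50,-48,0,0.896],[-61.7,-75.1,7,0.896],[-61.7,-75.1,7,0.896],[-61.7,-75.1,7,0.896],[-61.7,-75.1,7,0.896]]' -1 60
cat >> h.py <<'E'
def to(x,y,z,yaw):
    "shift (cm, tool axes) and spin to put TCP at x,y,z with tool y axis at yaw (deg)"
    from scipy.spatial.transform import Rotation as R
    o=bot.get_obs(); r=R.from_quat(np.roll(o["tool_rot"],-1)).as_matrix()
    cur=np.arctan2(r[1,1],r[0,1]); s=(cur-np.radians(yaw)+np.pi)%(2*np.pi)-np.pi
    print("t",round(o["t"],2),"pos",o["eef_pos"].round(4),"yaw",np.degrees(cur).round(2),"tilt",r[:,2].round(3),"w",round(o["gripper_width"],3),"gf",round(o["grasp_force"],1),"F",o["contact_force"].round(1))
    print("rows",(r.T@(np.array([x,y,z])-o["eef_pos"])*100).round(2),round(s,3))
E
python3 -c "
from h import *
to(.568,-.2546,.023,21.6)"
```

```text
t: 1.82
eef_pos: [0.545, -0.0765, 0.1587]
tool_rot: [-0.0, 0.562, 0.827, 0.0]
contact_force: [0.7, 0.2, -0.5]
gripper_width: 1.002
grasp_force: 0.0
t 1.82 pos [ 0.545  -0.0765  0.1587] yaw 21.62 tilt [ 0.  0. -1.] w 1.002 gf 0.0 F [ 0.7  0.2 -0.5]
rows [-17.41  -4.43  13.57] 0.0
```

```bash
python3 -m jog '[[-15,-4,4,0],[-15,-4,4,0],[-15,-4,4,0],[-15,-4,4,0],[-17.1,-4.4,7,0],[-17.1,-4.4,7,0],[-17.1,-4.4,7,0]]'
python3 - <<'E'
from h import *
to(.568,-.2546,.023,21.6)
E
```

```text
t: 2.4
eef_pos: [0.5654, -0.2508, 0.0871]
tool_rot: [-0.002, 0.563, 0.826, -0.001]
contact_force: [0.4, 1.3, 0.3]
gripper_width: 0.999
grasp_force: 0.0
t 2.4 pos [ 0.5654 -0.2508  0.0871] yaw 21.44 tilt [-0.004  0.001 -1.   ] w 0.999 gf 0.0 F [0.4 1.3 0.3]
rows [-0.46  0.12  6.41] -0.003
```

```bash
python3 -m jog '[[-0.3,0.1,2,0],[-0.3,0.1,4,0],[-0.3,0.1,5.4,0],[-0.3,0.1,5.4,0],[-0.3,0.1,5.4,0],[-0.3,0.1,5.4,0]]'
python3 - <<'E'
from h import *
to(.568,-.2546,.023,21.6)
c,im,P=cam("side"); cv2.imwrite("pics/s2.png",cv2.resize(im[310:430,230:400],None,fx=4,fy=4,interpolation=2)[...,::-1])
E
```

```text
t: 2.9
eef_pos: [0.5701, -0.2519, 0.0362]
tool_rot: [0.001, 0.562, 0.827, 0.0]
contact_force: [0.2, -0.1, -0.1]
gripper_width: 0.998
grasp_force: 0.0
t 2.9 pos [ 0.5701 -0.2519  0.0362] yaw 21.64 tilt [ 0.001 -0.    -1.   ] w 0.998 gf 0.0 F [ 0.2 -0.1 -0.1]
rows [-0.17 -0.3   1.32] 0.001
```

View pics/s2.png

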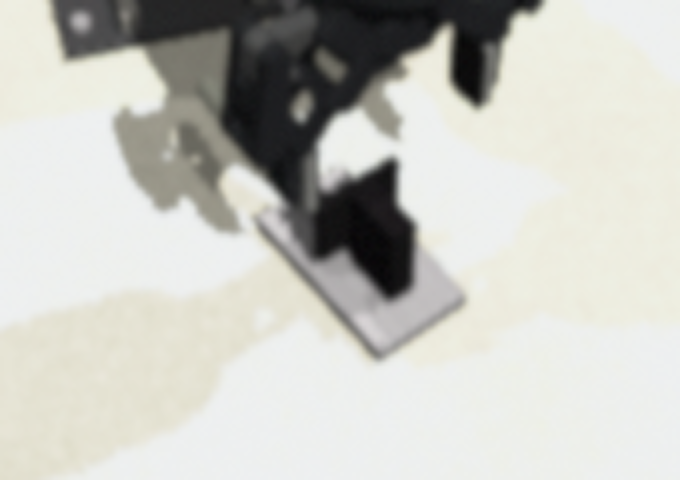

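The fingers straddle the rib, with the near finger around (310,220) and the far one around (475,70), both clear of the handle. I correct the last few millimetres and close.

```bash
python3 -m jog '[[-0.17,-0.3,0.6,0],[-0.17,-0.3,1.2,0],[-0.17,-0.3,1.25,0],[-0.17,-0.3,1.25,0],[-0.17,-0.3,1.25,0]]'
python3 - <<'E'
from h import *
to(.568,-.2546,.023,21.6)
E
python3 -m jog '[[0,0,0,0],[0,0,0,0],[0,0,0,0],[0,0,0,0],[0,0,0,0],[0,0,0,0],[0,0,0,0],[0,0,0,0],[0,0,0,0],[0,0,0,0]]' 1 60
python3 - <<'E'
from h import *
to(.568,-.2546,.023,21.6)
E
```

```text
t: 3.37
eef_pos: [0.567, -0.2549, 0.0224]
tool_rot: [-0.0, 0.562, 0.827, -0.0]
contact_force: [0.1, -0.1, 0.1]
gripper_width: 1.001
grasp_force: 0.0
t 3.37 pos [ 0.567  -0.2549  0.0224] yaw 21.59 tilt [-0.  0. -1.] w 1.001 gf 0.0 F [ 0.1 -0.1  0.1]
rows [-0.01  0.1  -0.06] -0.0
t: 4.2
eef_pos: [0.5671, -0.2549, 0.0225]
tool_rot: [-0.0, 0.562, 0.827, -0.0]
contact_force: [-0.3, 0.2, -0.0]
gripper_width: 0.001
grasp_force: 0.0
t 4.2 pos [ 0.5671 -0.2549  0.0225] yaw 21.6 tilt [-0.  0. -1.] w 0.001 gf 0.0 F [-0.3  0.2 -0. ]
rows [-0.01  0.1  -0.05] 0.0
```

The gripper shut fully, so it closed on nothing. I look at where the carrier is.

Run:
```python
from h import *
c,im,P=cam("side"); a=cv2.resize(im[290:430,230:400],None,fx=3,fy=3,interpolation=2)
c,im2,P=cam("top"); b=cv2.resize(im2[230:335,380:510],None,fx=2,fy=4,interpolation=2)
b=cv2.resize(im2[230:370,380:480],None,fx=3,fy=3,interpolation=2)
cv2.imwrite("pics/s3.png",np.hstack([a[:420],b])[...,::-1])
```

```text
(no output)
```

View pics/s3.png

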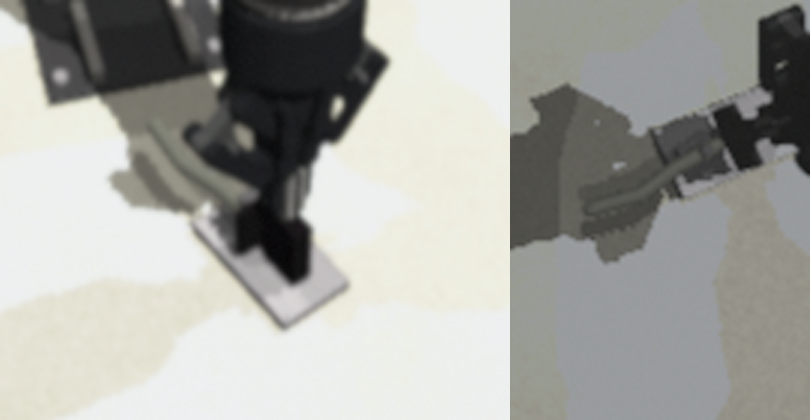

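The side view shows the closed fingers around (285,200) going down behind the T. I check numerically where the handle is relative to the TCP.

Run:
```python
from h import *
for n in("side","top"):
    c,im,P=cam(n); Z=P[...,2]; h=im.max(2)
    f=240/np.tan(np.radians(c["fovy"])/2)
    def pr(p):
        q=np.linalg.inv(c["pose"])@np.r_[p,1]; return (q[:2]/q[2]*f+[c["cx"],c["cy"]]).round(1)
    e=bot.get_obs()["eef_pos"]
    print(n,"TCP px",pr(e),"grip58",pr([.5676,-.2537,.056]))
    P0=np.load(n+"P.npy")
    for lab,Q in(("before",P0),("now",P)):
        k=(Q[...,2]>.048)&(Q[...,2]<.06)&(abs(Q[...,0]-.567)<.06)&(abs(Q[...,1]+.25)<.06)
        q=Q[k]; r=cv2.minAreaRect((q[:,:2]*1000).astype(np.float32)); print(lab,k.sum(),np.round(q.min(0),3),np.round(q.max(0),3),r)
        ys,xs=np.nonzero(k);print("px",xs.min(),xs.max(),ys.min(),ys.max())
        k=(Q[...,2]>.007)&(Q[...,2]<.013)&(abs(Q[...,0]-.567)<.1)&(abs(Q[...,1]+.25)<.1)
        q=Q[k]; print("plate",k.sum(),cv2.minAreaRect((q[:,:2]*1000).astype(np.float32)))
```

```text
side TCP px [324.3 373.7] grip58 [324.9 360.7]
before 284 [ 0.541 -0.272  0.048] [ 0.581 -0.23   0.06 ] ((565.69189453125, -253.46368408203125), (43.56622314453125, 37.28208923339844), 18.96257209777832)
px 309 334 348 371
plate 631 ((536.3931884765625, -253.26751708984375), (105.46041870117188, 91.93382263183594), 23.62713623046875)
now 168 [ 0.541 -0.273  0.048] [ 0.579 -0.24   0.06 ] ((561.4409790039062, -255.12185668945312), (17.847915649414062, 43.49001693725586), 47.11431121826172)
px 309 334 356 371
plate 630 ((562.305908203125, -241.96624755859375), (52.26136016845703, 91.1670150756836), 21.27665901184082)
top TCP px [460.  273.4] grip58 [465.1 271.2]
before 206 [ 0.541 -0.271  0.048] [ 0.582 -0.23   0.06 ] ((567.3330078125, -253.74349975585938), (43.64373779296875, 36.428714752197266), 20.692691802978516)
px 452 474 264 285
plate 571 ((581.6542358398438, -234.45455932617188), (158.08908081054688, 114.3604965209961), 89.69422149658203)
now 113 [ 0.541 -0.251  0.048] [ 0.582 -0.23   0.059] ((563.4841918945312, -243.1203155517578), (43.633399963378906, 13.205317497253418), 22.586355209350586)
px 452 464 264 285
plate 486 ((577.8489379882812, -256.53564453125), (76.86375427246094, 137.95693969726562), 44.382408142089844)
```

Run:
```python
from h import *
c,im,P=cam("side"); Z=P[...,2]
for lo in np.arange(.056,.2,.012):
    k=(Z>lo)&(Z<lo+.012)&(abs(P[...,0]-.567)<.09)&(abs(P[...,1]+.255)<.09); q=P[k]
    ys,xs=np.nonzero(k)
    if len(q): print(lo.round(3),len(q),np.round(q[:,:2].min(0),3),np.round(np.median(q[:,:2],0),3),np.round(q[:,:2].max(0),3),xs.min(),xs.max(),ys.min(),ys.max())
o=bot.get_obs(); print(o["q"].round(3),o["joint_vel"].round(3))
```

```text
0.056 90 [ 0.541 -0.272] [ 0.566 -0.26 ] [ 0.579 -0.24 ] 309 333 356 369
0.068 72 [ 0.552 -0.265] [ 0.564 -0.262] [ 0.582 -0.251] 316 333 351 361
0.08 74 [ 0.552 -0.266] [ 0.564 -0.262] [ 0.581 -0.254] 317 333 346 356
0.092 53 [ 0.556 -0.267] [ 0.569 -0.262] [ 0.582 -0.254] 320 335 343 352
0.104 142 [ 0.538 -0.277] [ 0.566 -0.262] [ 0.606 -0.247] 312 347 330 352
0.116 200 [ 0.532 -0.279] [ 0.556 -0.26 ] [ 0.612 -0.246] 309 351 324 350
0.128 222 [ 0.521 -0.284] [ 0.576 -0.264] [ 0.62  -0.238] 303 355 316 349
0.14 279 [ 0.505 -0.287] [ 0.567 -0.267] [ 0.628 -0.239] 290 359 310 346
0.152 366 [ 0.507 -0.288] [ 0.543 -0.271] [ 0.626 -0.226] 291 359 302 343
0.164 206 [ 0.523 -0.279] [ 0.544 -0.272] [ 0.591 -0.259] 301 343 317 330
0.176 84 [ 0.527 -0.277] [ 0.535 -0.273] [ 0.549 -0.258] 303 319 313 325
0.188 180 [ 0.529 -0.291] [ 0.549 -0.284] [ 0.601 -0.252] 303 351 303 320
0.2 288 [ 0.529 -0.292] [ 0.556 -0.285] [ 0.599 -0.252] 303 351 299 317
[ 0.008  0.629  0.433  1.838 -0.369  0.754  1.017] [-0.001  0.     0.002  0.     0.    -0.001 -0.001]
```

```bash
python3 -m jog '[[0,0,-0.5,0],[0,0,-1,0],[0,0,-2,0],[0,0,-3,0],[0,0,-4,0],[0,0,-4,0],[0,0,-4,0],[0,0,-4,0]]'
python3 - <<'E'
from h import *
to(.568,-.2546,.023,21.6)
c,im,P=cam("side"); cv2.imwrite("pics/s4.png",cv2.resize(im[280:430,230:420],None,fx=4,fy=4,interpolation=2)[...,::-1])
E
```

```text
t: 5.12
eef_pos: [0.5671, -0.2547, 0.0626]
tool_rot: [-0.0, 0.562, 0.827, 0.0]
contact_force: [0.2, -0.8, -1.3]
gripper_width: 0.0
grasp_force: 0.0
t 5.12 pos [ 0.5671 -0.2547  0.0626] yaw 21.61 tilt [ 0.  0. -1.] w 0.0 gf 0.0 F [ 0.2 -0.8 -1.3]
rows [-0.03  0.09  3.96] 0.0
```

View pics/s4.png

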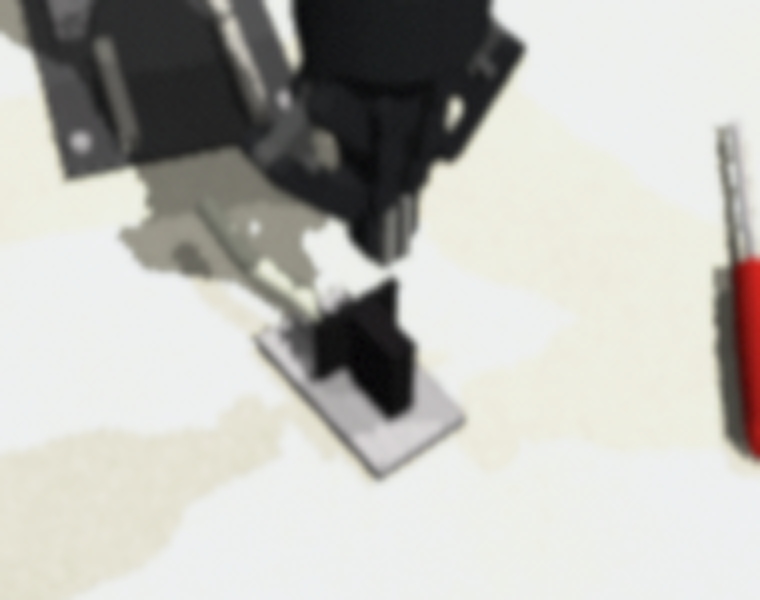

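The carrier did not move. The fingertip is at about (385,265) in the crop, or (326,346) in the image, higher than the reported TCP should project. I measure the real fingertip position from depth.

Run:
```python
from h import *
e=bot.get_obs()["eef_pos"]
for n in("side","top"):
    c,im,P=cam(n); Z=P[...,2]; f=240/np.tan(np.radians(c["fovy"])/2)
    q=np.linalg.inv(c["pose"])@np.r_[e,1]; print(n,e.round(4),"TCP px",(q[:2]/q[2]*f+[c["cx"],c["cy"]]).round(1))
    for lo in np.arange(.062,.15,.006):
        k=(Z>lo)&(Z<lo+.006)&(abs(P[...,0]-.567)<.08)&(abs(P[...,1]+.255)<.08); q=P[k]; ys,xs=np.nonzero(k)
        if len(q): print(lo.round(3),len(q),np.round(q[:,:2].min(0),3),np.round(np.median(q[:,:2],0),3),np.round(q[:,:2].max(0),3),xs.min(),xs.max(),ys.min(),ys.max())
```

```text
side [ 0.5668 -0.2546  0.0622] TCP px [324.7 358.9]
0.098 1 [ 0.563 -0.26 ] [ 0.563 -0.26 ] [ 0.563 -0.26 ] 324 324 346 346
0.104 19 [ 0.555 -0.264] [ 0.567 -0.262] [ 0.577 -0.253] 318 332 341 346
0.11 40 [ 0.552 -0.266] [ 0.564 -0.262] [ 0.581 -0.251] 316 334 336 345
0.116 48 [ 0.551 -0.265] [ 0.564 -0.262] [ 0.582 -0.252] 316 334 333 342
0.122 37 [ 0.553 -0.265] [ 0.564 -0.262] [ 0.581 -0.254] 318 334 331 339
0.128 41 [ 0.554 -0.265] [ 0.566 -0.262] [ 0.581 -0.253] 319 334 328 337
0.134 32 [ 0.555 -0.265] [ 0.567 -0.263] [ 0.575 -0.257] 320 332 328 334
0.14 26 [ 0.556 -0.269] [ 0.57  -0.263] [ 0.588 -0.251] 321 338 321 332
0.146 71 [ 0.542 -0.276] [ 0.572 -0.262] [ 0.599 -0.246] 314 345 317 335
top [ 0.5668 -0.2546  0.0622] TCP px [466.7 271.2]
0.104 10 [ 0.554 -0.253] [ 0.563 -0.245] [ 0.573 -0.243] 469 475 265 275
0.11 16 [ 0.554 -0.253] [ 0.564 -0.244] [ 0.576 -0.242] 469 476 263 275
0.116 20 [ 0.553 -0.253] [ 0.561 -0.245] [ 0.577 -0.242] 471 478 262 275
0.122 20 [ 0.552 -0.253] [ 0.565 -0.244] [ 0.578 -0.241] 472 479 261 275
0.128 10 [ 0.557 -0.246] [ 0.564 -0.244] [ 0.576 -0.242] 473 476 262 272
0.134 15 [ 0.559 -0.256] [ 0.566 -0.245] [ 0.57  -0.242] 474 483 265 271
0.14 22 [ 0.549 -0.255] [ 0.565 -0.246] [ 0.583 -0.239] 474 484 257 276
0.146 45 [ 0.534 -0.274] [ 0.562 -0.245] [ 0.59  -0.232] 471 497 252 284
```

The real fingertip is at z ≈ 0.102 while the report says 0.062. The xy position is right, but the true tip is about 40 mm higher than reported, so the first grasp closed above the handle. I open and go down to a reported z of about −0.014, which is a true 0.026, in steps while watching the force.

```bash
python3 -m jog '[[0,0.1,0,0],[0,0.1,0,0],[0,0.1,0,0],[0,0.1,0,0],[0,0.1,0,0],[0,0.1,1.5,0],[0,0.1,3,0],[0,0.1,4,0],[0,0.1,5,0],[0,0.1,5.5,0],[0,0.1,5.5,0],[0,0.1,5.5,0]]' -1 60
python3 -m jog '[[0,0,0.5,0],[0,0,1,0],[0,0,1.5,0],[0,0,2.1,0],[0,0,2.1,0],[0,0,2.1,0],[0,0,2.1,0]]'
python3 - <<'E'
from h import *
to(.568,-.2546,-.014,21.6)
E
```

```text
t: 6.27
eef_pos: [0.568, -0.2547, 0.0076]
tool_rot: [-0.0, 0.562, 0.827, -0.0]
contact_force: [-0.1, -0.4, 0.8]
gripper_width: 1.0
grasp_force: 0.0
t: 6.85
eef_pos: [0.568, -0.2546, -0.0135]
tool_rot: [0.0, 0.562, 0.827, -0.0]
contact_force: [-0.2, 0.6, 0.4]
gripper_width: 0.999
grasp_force: 0.0
t 6.85 pos [ 0.568  -0.2546 -0.0135] yaw 21.59 tilt [-0. -0. -1.] w 0.999 gf 0.0 F [-0.2  0.6  0.4]
rows [ 0.01 -0.    0.05] -0.0
```

```bash
python3 -m jog '[[0,0,0,0],[0,0,0,0],[0,0,0,0],[0,0,0,0],[0,0,0,0],[0,0,0,0],[0,0,0,0],[0,0,0,0],[0,0,0,0],[0,0,0,0]]' 1 60
python3 - <<'E'
from h import *
to(.568,-.2546,-.014,21.6)
E
```

```text
t: 7.68
eef_pos: [0.5682, -0.2547, -0.0133]
tool_rot: [0.0, 0.562, 0.827, 0.0]
contact_force: [-0.5, -0.7, 1.5]
gripper_width: 0.152
grasp_force: 59.2
t 7.68 pos [ 0.5682 -0.2547 -0.0133] yaw 21.59 tilt [ 0. -0. -1.] w 0.152 gf 59.2 F [-0.5 -0.7  1.5]
rows [ 0.01 -0.01  0.07] -0.0
```

Gripped at about 13 mm with 59 N. I lift and compute the move to above the bay.

```bash
python3 -m jog '[[0,0,-0.5,0],[0,0,-1.5,0],[0,0,-3,0],[0,0,-5,0],[0,0,-6.5,0],[0,0,-6.5,0],[0,0,-6.5,0],[0,0,-6.5,0]]'
python3 - <<'E'
from h import *
to(.523,-.0389,.04,1.24)
E
```

```text
t: 8.35
eef_pos: [0.5674, -0.2539, 0.0508]
tool_rot: [-0.001, 0.562, 0.827, -0.0]
contact_force: [-0.4, -0.1, -3.5]
gripper_width: 0.155
grasp_force: 58.7
t 8.35 pos [ 0.5674 -0.2539  0.0508] yaw 21.62 tilt [-0.001  0.001 -1.   ] w 0.155 gf 58.7 F [-0.4 -0.1 -3.5]
rows [21.62  3.8   1.1 ] 0.356
```

```bash
python3 -m jog '[[2,0.4,0,0.05],[5,0.9,0,0.12],[8,1.5,0,0.2],[11,2,0,0.28],[14,2.5,0,0.356],[17,3,0,0.356],[19,3.4,0,0.356],[20.5,3.65,0,0.356],[21.5,3.8,0,0.356],[21.6,3.8,0,0.356],[21.6,3.8,0,0.356],[21.6,3.8,0,0.356],[21.6,3.8,0,0.356]]'
python3 - <<'E'
from h import *
to(.523,-.0389,-.004,1.24)
c,im,P=cam("top"); Z=P[...,2]
k=(Z>.06)&(Z<.078)&(abs(P[...,0]-.523)<.05)&(abs(P[...,1]+.02)<.08)
q=P[k]; print(k.sum(),cv2.minAreaRect((q[:,:2]*1000).astype(np.float32)),np.median(q[:,2]))
cv2.imwrite("pics/t5.png",cv2.resize(im[220:360,250:450],None,fx=4,fy=4,interpolation=2)[...,::-1])
E
```

```text
t: 9.43
eef_pos: [0.524, -0.0414, 0.0515]
tool_rot: [0.0, 0.7, 0.714, -0.0]
contact_force: [0.6, -0.3, -2.4]
gripper_width: 0.153
grasp_force: 58.7
t 9.43 pos [ 0.524  -0.0414  0.0515] yaw 1.08 tilt [ 0.    -0.001 -1.   ] w 0.153 gf 58.7 F [ 0.6 -0.3 -2.4]
rows [ 0.25 -0.1   5.55] -0.003
303 ((523.64013671875, -1.3265018463134766), (49.92072677612305, 34.201416015625), 1.607351303100586) 0.0754030765199235
```

View pics/t5.png

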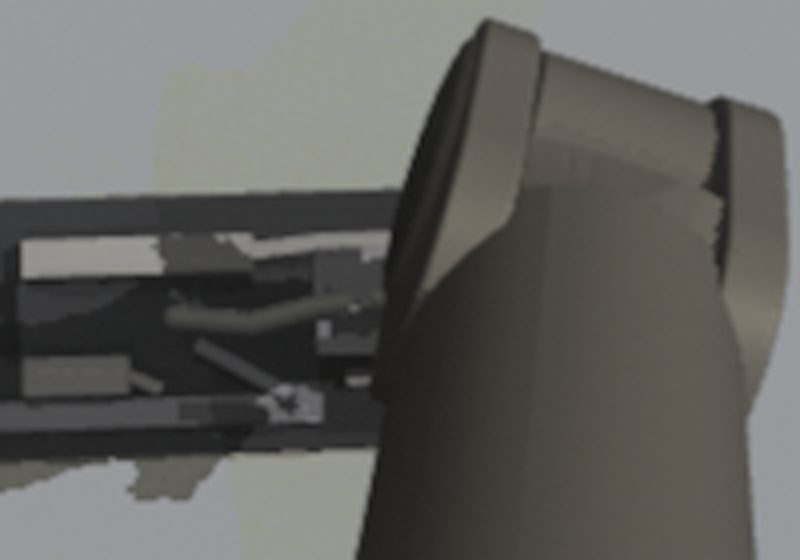

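The plate is centred on the fixture line to within 1.4 mm and aligned, with its front edge near (320,330) and the white handle over the channel at (170,320). I correct and lower.

```bash
python3 -m jog '[[0.25,-0.13,1,-0.002],[0.25,-0.13,2.5,-0.003],[0.25,-0.13,4,-0.003],[0.25,-0.13,5,-0.003],[0.25,-0.13,5.4,-0.003],[0.25,-0.13,5.5,-0.003],[0.25,-0.13,5.5,-0.003],[0.25,-0.13,5.5,-0.003]]'
python3 - <<'E'
from h import *
to(.5227,-.0389,-.007,1.24)
E
```

```text
t: 10.15
eef_pos: [0.523, -0.0375, -0.003]
tool_rot: [0.0, 0.699, 0.715, 0.0]
contact_force: [-0.4, -0.1, -3.2]
gripper_width: 0.152
grasp_force: 58.6
t 10.15 pos [ 0.523  -0.0375 -0.003 ] yaw 1.35 tilt [ 0.001 -0.    -1.   ] w 0.152 gf 58.6 F [-0.4 -0.1 -3.2]
rows [-0.14 -0.04  0.4 ] 0.002
```

```bash
python3 -m jog '[[0,0,0.15,0],[0,0,0.3,0],[0,0,0.35,0],[0,0,0.35,0]]'
python3 - <<'E'
from h import *
to(.5227,-.0389,-.007,1.24)
E
```

```text
t: 10.48
eef_pos: [0.5225, -0.0371, -0.0069]
tool_rot: [0.0, 0.699, 0.716, 0.0]
contact_force: [-0.4, -0.2, -2.1]
gripper_width: 0.152
grasp_force: 58.6
t 10.48 pos [ 0.5225 -0.0371 -0.0069] yaw 1.38 tilt [ 0.  0. -1.] w 0.152 gf 58.6 F [-0.4 -0.2 -2.1]
rows [-0.18  0.01  0.01] 0.002
```

```bash
python3 -m jog '[[0,0,0.05,0],[0,0,0.08,0],[0,0,0.08,0],[0,0,0.08,0]]' 1 20
python3 - <<'E'
from h import *
to(.5227,-.0389,-.007,1.24)
c,im,P=cam("top"); Z=P[...,2]
k=(Z>.012)&(Z<.02)&(abs(P[...,0]-.523)<.04)&(P[...,1]>-.03)&(P[...,1]<.025)
q=P[k]; print(k.sum(),np.round(q.min(0),4),np.round(q.max(0),4),np.median(q[:,2]))
E
```

```text
t: 10.82
eef_pos: [0.5229, -0.0372, -0.0074]
tool_rot: [0.0, 0.699, 0.716, 0.0]
contact_force: [-0.3, 0.3, 3.5]
gripper_width: 0.157
grasp_force: 59.6
t 10.82 pos [ 0.5229 -0.0372 -0.0074] yaw 1.37 tilt [ 0.001  0.    -1.   ] w 0.157 gf 59.6 F [-0.3  0.3  3.5]
rows [-0.16 -0.02 -0.04] 0.002
290 [ 0.483  -0.0117  0.0121] [0.5629 0.025  0.02  ] 0.016448291215503286
```

The carrier is on the floor. I start sliding gently, with slightly less downward pressure.

```bash
python3 -m jog '[[0.2,0,-0.05,0],[0.6,0,-0.05,0],[1.1,0,-0.05,0],[1.6,0,-0.05,0],[2.1,0,-0.05,0],[2.6,0,-0.05,0],[3.1,0,-0.05,0],[3.6,0,-0.05,0],[4.0,0,-0.05,0],[4.0,0,-0.05,0]]' 1 20
python3 -c "
from h import *
to(.5214,.039,-.007,1.24)"
python3 -m jog '[[0.2,0,0,0],[0.5,0,0,0],[0.9,0,0,0],[1.3,0,0,0],[1.7,0,0,0],[2.0,0,0,0],[2.0,0,0,0]]' 1 20
python3 -c "
from h import *
to(.5214,.039,-.007,1.24)"
```

```text
t: 11.7
eef_pos: [0.5221, 0.0041, -0.0072]
tool_rot: [0.0, 0.698, 0.716, 0.0]
contact_force: [3.0, 0.2, -3.1]
gripper_width: 0.155
grasp_force: 58.7
t 11.7 pos [ 0.5221  0.0041 -0.0072] yaw 1.44 tilt [ 0.001  0.    -1.   ] w 0.155 gf 58.7 F [ 3.   0.2 -3.1]
rows [ 3.49  0.01 -0.02] 0.004
t: 12.28
eef_pos: [0.5212, 0.0243, -0.0073]
tool_rot: [-0.0, 0.698, 0.716, 0.0]
contact_force: [3.3, 1.0, -3.6]
gripper_width: 0.152
grasp_force: 58.7
t 12.28 pos [ 0.5212  0.0243 -0.0073] yaw 1.46 tilt [-0.     0.001 -1.   ] w 0.152 gf 58.7 F [ 3.3  1.  -3.6]
rows [ 1.47  0.06 -0.03] 0.004
```

```bash
python3 -m jog '[[0.2,0.04,0.02,0],[0.5,0.06,0.02,0],[0.9,0.06,0.02,0],[1.3,0.06,0.02,0],[1.7,0.06,0.02,0],[2.0,0.06,0.02,0],[2.0,0.06,0.02,0]]'
python3 -c "
from h import *
to(.5210,.06,-.007,1.24)"
python3 -m jog '[[0.2,0,0,0],[0.5,0,0,0],[0.8,0,0,0],[1.1,0,0,0],[1.4,0,0,0],[1.5,0,0,0],[1.5,0,0,0]]'
python3 -c "
from h import *
to(.5210,.06,-.007,1.24)"
```

```text
t: 12.87
eef_pos: [0.5214, 0.044, -0.0074]
tool_rot: [-0.0, 0.698, 0.716, 0.0]
contact_force: [3.2, 1.3, -0.6]
gripper_width: 0.152
grasp_force: 59.0
t 12.87 pos [ 0.5214  0.044  -0.0074] yaw 1.45 tilt [ 0.     0.001 -1.   ] w 0.152 gf 59.0 F [ 3.2  1.3 -0.6]
rows [ 1.6  -0.   -0.03] 0.004
t: 13.45
eef_pos: [0.521, 0.0585, -0.0074]
tool_rot: [-0.0, 0.698, 0.716, 0.0]
contact_force: [3.5, 2.0, 1.2]
gripper_width: 0.153
grasp_force: 59.4
t 13.45 pos [ 0.521   0.0585 -0.0074] yaw 1.42 tilt [ 0.     0.001 -1.   ] w 0.153 gf 59.4 F [3.5 2.  1.2]
rows [ 0.15  0.   -0.04] 0.003
```

```bash
python3 -m jog '[[0.2,0.04,-0.02,0],[0.5,0.04,-0.02,0],[0.8,0.04,-0.02,0],[1.1,0.04,-0.02,0],[1.4,0.04,-0.02,0],[1.5,0.04,-0.02,0],[1.5,0.04,-0.02,0]]'
python3 -c "
from h import *
to(.5206,.08,-.007,1.24)"
python3 -m jog '[[0.2,0,0,0],[0.4,0,0,0],[0.6,0,0,0],[0.8,0,0,0],[0.8,0,0,0],[0.8,0,0,0]]'
python3 -c "
from h import *
to(.5204,.085,-.007,1.24)"
```

```text
t: 14.03
eef_pos: [0.5208, 0.0735, -0.0074]
tool_rot: [-0.0, 0.698, 0.716, 0.0]
contact_force: [2.9, 1.0, -2.0]
gripper_width: 0.157
grasp_force: 58.8
t 14.03 pos [ 0.5208  0.0735 -0.0074] yaw 1.42 tilt [-0.  0. -1.] w 0.157 gf 58.8 F [ 2.9  1.  -2. ]
rows [ 0.65 -0.   -0.04] 0.003
t: 14.53
eef_pos: [0.5206, 0.0812, -0.0073]
tool_rot: [-0.0, 0.698, 0.716, 0.0]
contact_force: [2.6, 0.1, -2.8]
gripper_width: 0.152
grasp_force: 58.7
t 14.53 pos [ 0.5206  0.0812 -0.0073] yaw 1.4 tilt [-0.  0. -1.] w 0.152 gf 58.7 F [ 2.6  0.1 -2.8]
rows [ 0.38 -0.01 -0.03] 0.003
```

Now I go in 3 mm steps, watching the push force (world y) for the pad and the click.

```bash
for i in 1; do :; done; python3 -m jog '[[0.1,0,0,0],[0.2,0,0,0],[0.3,0,0,0],[0.3,0,0,0]]' | sed -n '1,4p'
python3 -m jog '[[0.1,0,0,0],[0.2,0,0,0],[0.3,0,0,0],[0.3,0,0,0]]' | sed -n '1,4p'
```

```text
t: 14.87
eef_pos: [0.5205, 0.084, -0.0073]
tool_rot: [-0.0, 0.699, 0.716, -0.0]
contact_force: [3.7, 0.3, -2.5]
t: 15.2
eef_pos: [0.5205, 0.0871, -0.0073]
tool_rot: [-0.0, 0.698, 0.716, 0.0]
contact_force: [2.4, -0.4, -3.4]
```

```bash
python3 -m jog '[[0.1,0,0,0],[0.2,0,0,0],[0.3,0,0,0],[0.3,0,0,0]]' | sed -n '1,4p'
```

```text
t: 15.53
eef_pos: [0.5205, 0.0901, -0.0073]
tool_rot: [-0.0, 0.698, 0.716, 0.0]
contact_force: [2.7, -0.2, -4.2]
```

```bash
python3 -m jog '[[0.1,0,0,0],[0.2,0,0,0],[0.3,0,0,0],[0.3,0,0,0]]' | sed -n '1,4p'
```

```text
t: 15.87
eef_pos: [0.5204, 0.0931, -0.0073]
tool_rot: [-0.0, 0.698, 0.716, 0.0]
contact_force: [2.7, -0.8, -3.4]
```

```bash
python3 -m jog '[[0.1,0,0,0],[0.2,0,0,0],[0.3,0,0,0],[0.3,0,0,0]]' | sed -n '1,4p'
```

```text
t: 16.2
eef_pos: [0.5203, 0.0961, -0.0073]
tool_rot: [-0.0, 0.698, 0.716, 0.0]
contact_force: [2.8, -0.4, -2.2]
```

```bash
python3 -m jog '[[0.1,0,0,0],[0.2,0,0,0],[0.3,0,0,0],[0.3,0,0,0]]' | sed -n '1,4p'
```

```text
t: 16.53
eef_pos: [0.5202, 0.0991, -0.0073]
tool_rot: [-0.0, 0.698, 0.716, 0.0]
contact_force: [3.3, 0.8, -3.5]
```

```bash
python3 -m jog '[[0.1,0,0,0],[0.2,0,0,0],[0.3,0,0,0],[0.3,0,0,0]]' | sed -n '1,4p'
```

```text
t: 16.87
eef_pos: [0.5202, 0.1021, -0.0073]
tool_rot: [-0.0, 0.698, 0.716, 0.0]
contact_force: [2.8, 0.3, -3.0]
```

```bash
python3 -m jog '[[0.1,0,0,0],[0.2,0,0,0],[0.3,0,0,0],[0.3,0,0,0]]' | sed -n '1,4p'
```

```text
t: 17.2
eef_pos: [0.5201, 0.1047, -0.0073]
tool_rot: [0.0, 0.699, 0.716, -0.0]
contact_force: [2.7, -1.3, -3.4]
```

```bash
python3 -m jog '[[0.1,0,0,0],[0.2,0,0,0],[0.3,0,0,0],[0.3,0,0,0]]' | sed -n '1,4p'
```

```text
t: 17.53
eef_pos: [0.5201, 0.1071, -0.0072]
tool_rot: [0.0, 0.699, 0.715, -0.0]
contact_force: [2.2, -4.1, -1.3]
```

The pad was met at y ≈ 0.1045, so I expect the click near 0.1095 and the solid stop near 0.1145. I aim for about 0.112.

```bash
python3 -m jog '[[0.1,0,0,0],[0.2,0,0,0],[0.2,0,0,0],[0.2,0,0,0]]' | sed -n '1,4p'
```

```text
t: 17.87
eef_pos: [0.52, 0.1086, -0.0072]
tool_rot: [0.0, 0.699, 0.715, -0.0]
contact_force: [2.9, -4.7, -1.2]
```

```bash
python3 -m jog '[[0.1,0,0,0],[0.2,0,0,0],[0.2,0,0,0],[0.2,0,0,0]]' | sed -n '1,4p'
```

```text
t: 18.2
eef_pos: [0.5196, 0.1098, -0.0072]
tool_rot: [0.0, 0.699, 0.715, -0.001]
contact_force: [1.4, -7.8, -0.2]
```

```bash
python3 -m jog '[[0.05,0,0,0],[0.1,0,0,0],[0.1,0,0,0],[0.1,0,0,0]]' | sed -n '1,4p'
```

```text
t: 18.53
eef_pos: [0.5196, 0.1103, -0.0072]
tool_rot: [0.001, 0.699, 0.715, -0.001]
contact_force: [2.2, -7.9, 0.9]
```

```bash
python3 -m jog '[[0.1,0,0,0],[0.2,0,0,0],[0.2,0,0,0],[0.2,0,0,0]]' | sed -n '1,4p'
python3 - <<'E'
from h import *
c,im,P=cam("top"); cv2.imwrite("pics/t6.png",cv2.resize(im[250:350,200:400],None,fx=4,fy=4,interpolation=2)[...,::-1])
E
```

```text
t: 18.87
eef_pos: [0.5195, 0.1118, -0.0071]
tool_rot: [0.001, 0.7, 0.715, -0.001]
contact_force: [2.1, -9.4, 0.8]
```

View pics/t6.png

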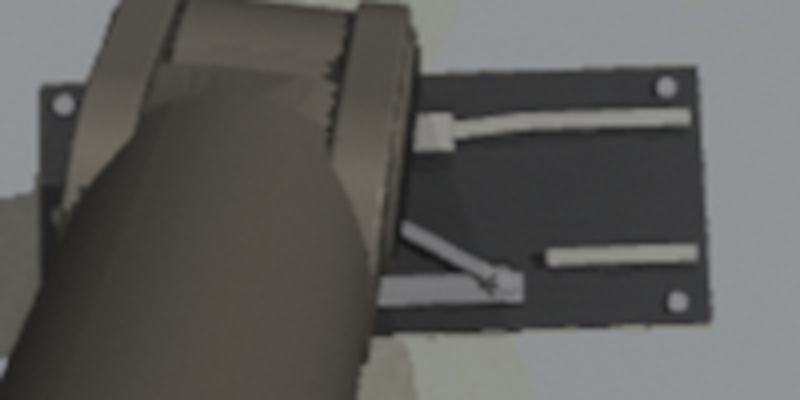

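The catch arm runs from its pivot (500,285) to its tip (405,228), about 31°, the same as when it was shut at the start, so it has clicked. I back off gently to feel the carrier held by the catch.

```bash
python3 -m jog '[[-0.1,0,0,0],[-0.25,0,0,0],[-0.4,0,0,0],[-0.5,0,0,0],[-0.5,0,0,0],[-0.5,0,0,0]]' | sed -n '1,4p'
```

```text
t: 19.42
eef_pos: [0.5194, 0.1082, -0.0072]
tool_rot: [0.0, 0.699, 0.715, -0.001]
contact_force: [1.4, -5.4, 0.3]
```

```bash
python3 -m jog '[[-0.1,0,0,0],[-0.2,0,0,0],[-0.2,0,0,0],[-0.2,0,0,0]]' | sed -n '1,4p'
```

```text
t: 19.75
eef_pos: [0.5194, 0.1072, -0.0073]
tool_rot: [-0.0, 0.699, 0.715, -0.0]
contact_force: [0.6, -4.6, 1.5]
```

```bash
python3 -m jog '[[-0.1,0,0,0],[-0.2,0,0,0],[-0.2,0,0,0],[-0.2,0,0,0]]' | sed -n '1,4p'
```

```text
t: 20.08
eef_pos: [0.5196, 0.1061, -0.0074]
tool_rot: [-0.0, 0.698, 0.716, -0.0]
contact_force: [0.1, -2.5, 1.5]
```

```bash
python3 -m jog '[[-0.1,0,0,0],[-0.2,0,0,0],[-0.2,0,0,0],[-0.2,0,0,0]]' | sed -n '1,4p'
```

```text
t: 20.42
eef_pos: [0.5198, 0.1055, -0.0073]
tool_rot: [-0.001, 0.698, 0.716, 0.0]
contact_force: [-1.4, 4.9, 0.7]
```

At y = 0.1055 the force reverses to +4.9 N, so the catch holds the carrier. I relax, release and lift off.

```bash
python3 -m jog '[[0.08,0,0,0],[0.08,0,0,0],[0.08,0,0,0]]' | sed -n '1,4p'; python3 -m jog '[[0,0,0,0],[0,0,0,0],[0,0,0,0],[0,0,0,0],[0,0,0,0],[0,0,0,0],[0,0,0,0],[0,0,0,0],[0,0,-0.5,0],[0,0,-1.5,0],[0,0,-3,0],[0,0,-5,0],[0,0,-8,0],[0,0,-11,0],[0,0,-14,0],[0,0,-14,0],[0,0,-14,0]]' -1
python3 -m jog '[[-4,0,0,0],[-8,0,0,0],[-12,0,0,0],[-16,0,0,0],[-20,0,0,0],[-24,0,0,0],[-28,0,0,0],[-28,0,0,0],[-28,0,0,0]]' | sed -n '1,4p'
python3 - <<'E'
from h import *
c,im,P=cam("top"); Z=P[...,2]
k=(Z>.057)&(Z<.068)&(abs(P[...,0]-.52)<.05)&(abs(P[...,1]-.11)<.06); q=P[k]
print(k.sum(),cv2.minAreaRect((q[:,:2]*1000).astype(np.float32)),np.median(q[:,2]))
cv2.imwrite("pics/t7.png",cv2.resize(im[250:350,200:400],None,fx=4,fy=4,interpolation=2)[...,::-1])
E
```

```text
t: 20.67
eef_pos: [0.5199, 0.1055, -0.0073]
tool_rot: [-0.0, 0.698, 0.716, 0.0]
contact_force: [-1.9, 6.6, -0.8]
t: 22.08
eef_pos: [0.5215, 0.105, 0.135]
tool_rot: [0.001, 0.699, 0.716, 0.002]
contact_force: [-0.0, 0.3, 0.6]
gripper_width: 1.002
grasp_force: 0.0
t: 22.83
eef_pos: [0.5252, -0.1786, 0.1321]
tool_rot: [-0.0, 0.701, 0.713, -0.001]
contact_force: [-0.1, 1.2, 0.2]
187 ((519.9273071289062, 105.33969116210938), (43.36903381347656, 34.32778549194336), 0.48227089643478394) 0.06257048907939733
```

View pics/t7.png

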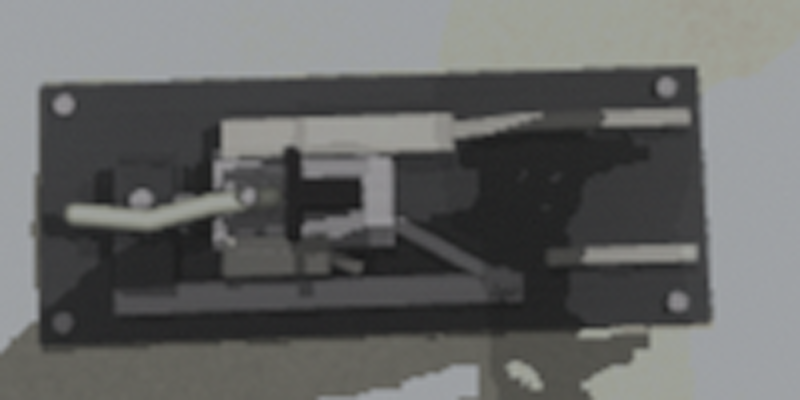

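The carrier lies in the channel with its tail at u ≈ 395 and the catch tip behind it at (400,222). It is on the centre line, straight and released. I hand in.

```bash
python3 -c "
from station import bot
print(bot.hand_in())"
```

```text
the job is handed in; nothing more can be done
None
```

The job is handed in: the carrier is latched in the channel with the catch shut behind it, it held when I pulled back on it, and the arm is clear. The first grasp closed above the handle because the reported tool height was about 40 mm too low, and I corrected for that. The hand-in returned no verdict.

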